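# Open the board test fixture: probe into its clips, hold-down plate onto the sloping stand

## Task

Clear the test probe off the sloping stand and press it into the two spring clips of the rail until it snaps home in both. Then lift the hold-down plate straight up off the fixture's two dowels, keeping it level so it does not bind, and set it down (do not drop it) flat on the sloping stand, centred and square, with its lower long edge against the two lugs. Leave the bottle, jar, bin and tape roll where they stand.

Things in the scene. Friction and masses are not known exactly. Their poses are not given: they have to be found in the camera images.
- fixture: fixed aluminium fixture base, 130 (x) x 190 (y) x 20 mm high. Origin: centre of its underside; z up. Two 10 mm steel dowels at y = +-62 mm, x = 0, reach 26 mm above its top (tapered over the last 3.5 mm). A thin green circuit board lies on its top, under the plate.
- plate_handle (a point): centre of the dark bar handle of the loose grey hold-down plate. Plate 100 (x) x 150 (y) x 8 mm, 0.22-0.45 kg, underside 38 mm below this point, two 11 mm holes at y = +-62 mm; z: its upper normal. Bar 12 (x) x 92 (y) x 12 mm, along y, on 12 mm posts at y = +-40 mm, 24 mm clear beneath. Starts over the dowels on the fixture, free once raised 26 mm. Same either way round.
- plate: the hold-down plate itself: origin at the centre of its underside, axes as for its handle point
- rest: fixed aluminium sloping face of the plate stand, 120 (x, up the slope) x 180 (y, level) mm, 8 thick. Origin: centre of the upper face, 90 mm above the bench; z: its normal, 25 degrees from vertical. Low edge: two steel lugs at y = +-55 mm, 20 wide, 12 above the face, inner faces at x = -55 mm; 90 mm open between. A well-laid plate has its handle at x -5, y 0, z 38 mm, bar along y.
- probe_mid (a point): centre of the loose test probe: black round rod, 16 mm diameter, 130 mm long, axis along y, 0.05-0.085 kg; thin brass tip (14 mm) at +y, rubber tail (12 mm) at -y. Starts lying across the slope against both lugs, its centre at x = -47, z = 8 mm of the sloping face and up to 12 mm off in y. May be clipped either way round.
- probe: the test probe itself: origin at its centre, y along its axis
- rail_seat (a point): where the probe's centre is when home in the clips, 65 mm above the bench; the probe lies level along y. z up. Two spring clips 14 mm wide at y = +-38 mm, 62 mm open between them for fingers; mouths face -x: push the probe level along +x. Sprung lips above and below (7.8 mm before the seat) resist from 15 mm before home, about 5 to 12 N in all, then close; a back stop meets the probe at home.
- rail: fixed clip rail that carries the two clips; origin at the centre between clips, on the bench, axes as for the seat. Base 60 (x) x 180 (y) x 22 mm high; nothing stands between the clips above it. Clip mouths flare to 20 mm in -x and 20 mm above and below the seat; back posts reach 18 mm in +x and 90 mm above the bench.
- stand: fixed stand under the sloping face: origin on the bench straight below the face's centre, z up, x level, towards the high side; base 130 x 180 mm; the high edge of the slope is 115 mm above the bench
- bottle: bystander: white closed dispensing bottle, 40 mm diameter, 130 mm high; origin at the centre of its underside
- jar: bystander: amber jar with black lid, 52 mm diameter, 60 mm high; origin at the centre of its underside
- bin: bystander: black open parts bin, 80 x 60 x 45 mm high; origin at the centre of its underside
- tape: bystander: paper tape roll lying flat, 70 mm diameter, 25 mm high; origin at the centre of its underside

How it is judged:
On the way, in this order (a step that is already met when the one before it is completed fails the run):
1. the probe is snapped home in both clips (x of probe_mid in the frame of rail_seat between -0.0035 and 0.004 m and z of probe_mid in the frame of rail_seat between -0.004 and 0.004 m and y of probe_mid in the frame of rail_seat between -0.018 and 0.018 m and angle between the y axis of probe_mid and the y axis of rail_seat, either way round below 0.08 rad), for 0.2 s.
2. the plate has been lifted level clear of both dowels, straight above the fixture (z of plate_handle in the frame of fixture above 0.088 m and horizontal distance between plate_handle and fixture below 0.04 m and angle between plate_handle's own z axis and vertical below 0.1 rad), for 0.06 s.
At the end, for the whole second after the job is handed in: Probe at rest home in both clips (3.5 mm along the push, 4 mm in height, 18 mm along the rail, 0.08 rad); plate at rest, released, flat on the slope (0.06 rad, 4 mm), low edge within 8 mm of the lugs, centred within 25 mm, square within 0.12 rad (all of step 1 and angle between the z axis of plate_handle and the z axis of rest, either way round below 0.06 rad and angle between the y axis of plate_handle and the y axis of rest, either way round below 0.12 rad and z of plate_handle in the frame of rest between 0.034 and 0.042 m and x of plate_handle in the frame of rest between -0.009 and 0.003 m and y of plate_handle in the frame of rest between -0.025 and 0.025 m and linear speed of each of plate, probe below 0.02 m/s); the robot touches nothing.
It fails at once if the plate is tilted more than 0.1 rad (6 degrees) while still on the dowels (z of plate_handle in the frame of fixture below 0.083 m and horizontal distance between plate_handle and fixture below 0.05 m and angle between plate_handle's own z axis and vertical above 0.1 rad).
It fails at once if the plate is dropped or slammed onto the stand (faster than 0.45 m/s within 40 mm of the face) (z of plate_handle in the frame of rest below 0.078 m and horizontal distance between plate_handle and rest below 0.1 m and linear speed of plate above 0.45 m/s).
It fails at once if a bystander is moved by more than 30 mm or tipped over (distance of any of bottle, jar, bin, tape from where it was at the start of the episode above 0.03 m or angle between any of bottle, jar, bin, tape's own z axis and vertical above 0.5 rad).
It also fails if it takes over 58 s, if anything falls off the work surface, if the arm or the gripper's body presses on something with over 40 N, if the wrist force passes 120 N, or if a joint passes its speed limit or range.

## Robot

A 6-joint arm with a two-finger parallel gripper is mounted at the origin on the work surface. World frame = base frame: x ahead of the robot, y to its left, z up, the work surface at z = 0. Lengths are in m, angles in rad, forces in N, time in s.
With the tool pointing down it reaches from about 0.275 to 0.825 m from the base axis. Payload 5.2 kg.
Tool frame: the origin (TCP) lies between the finger pads; the fingertips stand 19 mm ahead of it and the grasp point (between the pads) is the TCP; z points along the fingers, y is the line along which they close (so a half turn about z gives the same grasp; the last joint's range is limited). The gripper opens to 93 mm and grips with 3 to 60 N. Pads are 15 mm wide; open, the fingers measure 128 mm over their backs; the gripper's body (75 mm by 188 mm) begins 65 mm behind the grasp point.
Start: joints at [-1.509, 0.259, 1.535, -0, 1.348, -0.203], TCP at [0.144, -0.531, 0.238] pointing down, gripper open.
Joint ranges: [-3.14, 3.14], [-0.91, 2.08], [0.19, 2.58], [-1.22, 4.36], [0.22, 2.71], [-3.12, 3.12]. Speed limits (rad/s): [2.57, 2.57, 3.14, 3.14, 3.14, 3.14].

## Interface

Orientations are given as [roll, pitch, yaw] about the fixed x, y, z axes, in that order (R = Rz(yaw) Ry(pitch) Rx(roll)).
In Python, from station import observe, get_image, finish_job, find_in gives the robot as it stands.
- The arm moves only by the shell command python3 -m crank 'ROWS' [FORCE]. ROWS is text: rows parted by semicolons, each of 5 numbers parted by spaces: the shift along the tool's x, y, z each as a share of 100 cm, from -1 to 1, then the turn about the tool's z as a share of pi/2 rad, from -1 to 1, then the opening, from -1 (shut) to 1 (fully open), so that 0 is half open. A call has 1 to 5 rows; each row shifts and turns the commanded pose from where the row before left it, along the tool's axes as they then stand; what a row does not reach is not made up. A row lasts 1/8 s, in which the tool goes at most 62.5 mm and 10.7 degrees, less where a joint would pass 70% of its speed; a pose out of reach is approached as far as the arm can. A call with a number of a shift or a turn outside -1 to 1 is refused whole. A call with a gripper value outside its range is refused whole. The fingers move at their own pace and stop on an object; FORCE is the grip in N (left out, the last holds). Time passes only in rows, so rows that do not move let the fingers close. It gives the time, the measured TCP pose, the force, the opening and the grip force at its end, in the units of the state.
- observe(): the state, without advancing time (a new reading comes with each control period).
- get_image(name): name is "scene" or "top" or "wrist"; returns a dict with "pixels" (400x640x3 uint8, red, green, blue), "intrinsics" (3x3 intrinsics, pixels), "pose" (4x4, takes a point from camera to world coordinates); the wrist camera has in their place "mount" (4x4, takes a point from camera to tool coordinates, whose origin is the TCP and whose axes are the flange's). Camera axes: x right, y up, looking along -z (the intrinsics and any distortion apply to the point x, -y, -z); pixel columns grow to the right and rows downward; lengths in m; the calibration is good to about 2 mm. A picture is of the moment at which its call begins: read the wrist's pose just before it. There is no depth.
- finish_job(): hands the job in; it is judged then, once.
Trained networks look in a picture, given as the dict that the camera call returned (one of the last four; its "shot" number tells which), for a name from the list of things; names that differ only in an ending like _2 or _b are one class to them, and where a whole thing is asked for, a point or a joint stands for the part that bears it (a point fixed in the world has none). Each returns a list of dicts, best first, with "confidence" (0 to 1); they miss things now and then, are a little off and sometimes report something else, mostly with a low value. They report only what shows in the picture. A call takes as long as a camera call.
- find_in(picture, thing): "location" ([column, row] in pixels, amid what is visible of it).
The state is a dict: "time": time; "joints": joint angles; "dq": joint speeds; "effort": joint torques, N m; "eef_pos": TCP position; "tcp_rot": TCP orientation; "force": force on the tool from outside, world axes, zero at the start; "wrist_torque": the same for the moment, N m; "width": finger opening in m; "gripper_force": force on a finger pad.
Only numpy, scipy, OpenCV 4.12 (cv2) and the standard library are available. Lean on these libraries where they do the work, as an engineer would, in place of code of your own. Each camera call takes 0.05 s, during which the arm holds its last target. There are 200 camera calls.

## Working session

There is one attempt and no reset: what is moved stays moved. The work goes in short steps, Python scripts to look and compute and a shell command to move; the robot and the scene stay as the last step left them, time stands still between calls to the robot, and variables do not carry over. Pictures are saved under pics/ and viewed, at most 10 in all, crops included, and the job is handed in when it is done.

```bash
mkdir -p pics; ls; python3 - <<'E'
from station import observe,get_image,find_in
import cv2,numpy as np
s=observe();print({k:np.round(v,3).tolist() for k,v in s.items()})
for n in ["scene","top"]:
    p=get_image(n);cv2.imwrite(f"pics/{n}0.png",p["pixels"][:,:,::-1]);print(n,np.round(p["intrinsics"],1).tolist(),np.round(p["pose"],3).tolist(),[k for k in p])
    for t in ["fixture","plate","plate_handle","rest","probe","probe_mid","rail","rail_seat","stand","bottle","jar","bin","tape"]:
        print(t,[(np.round(d["location"],1).tolist(),round(d["confidence"],2)) for d in find_in(p,t)[:2]])
E
```

```text
pics
{'time': 0.0, 'joints': [-1.509, 0.259, 1.536, 0.0, 1.348, -0.203], 'dq': [-0.0, 0.001, 0.0, 0.0, -0.0, -0.001], 'effort': [0.001, -43.732, -28.4, 0.072, 0.041, -0.0], 'eef_pos': [0.144, -0.53, 0.237], 'tcp_rot': [-3.14, -0.0, 0.265], 'force': [-0.294, 0.451, 0.649], 'wrist_torque': [0.026, 0.029, 0.011], 'gripper_force': 0.0, 'width': 0.093}
scene [[462.0, 0.0, 321.7], [0.0, 462.0, 203.2], [0.0, 0.0, 1.0]] [[-0.896, -0.347, 0.276, 0.834], [0.443, -0.706, 0.553, 0.627], [0.003, 0.618, 0.786, 0.957], [0.0, 0.0, 0.0, 1.0]] ['pixels', 'intrinsics', 'pose', 'shot']
fixture [([391.8, 322.6], 0.81)]
plate [([399.6, 303.8], 0.59)]
plate_handle [([401.5, 302.4], 0.69)]
rest [([276.2, 219.7], 0.6)]
probe [([296.3, 208.6], 0.6)]
probe_mid [([296.7, 207.8], 0.71)]
rail [([280.3, 135.7], 0.73)]
rail_seat [([278.7, 139.3], 0.71)]
stand [([271.1, 228.9], 0.91)]
bottle [([313.7, 283.4], 0.56)]
jar [([246.8, 175.6], 0.72)]
bin [([345.3, 168.2], 0.93)]
tape [([385.8, 246.4], 0.67)]
top [[476.8, 0.0, 321.6], [0.0, 476.8, 198.7], [0.0, 0.0, 1.0]] [[0.006, 0.999, -0.039, 0.459], [-1.0, 0.006, -0.006, 0.017], [-0.006, 0.039, 0.999, 1.152], [0.0, 0.0, 0.0, 1.0]] ['pixels', 'intrinsics', 'pose', 'shot']
fixture [([231.5, 203.5], 0.8), ([459.8, 198.0], 0.22)]
plate [([207.3, 213.8], 0.75), ([333.5, 141.2], 0.75)]
plate_handle [([208.1, 212.1], 0.72), ([336.0, 163.2], 0.66)]
rest [([334.8, 135.5], 0.93)]
probe [([338.5, 162.3], 0.65)]
probe_mid [([333.1, 165.6], 0.58)]
rail [([459.0, 197.1], 0.57)]
rail_seat [([459.2, 200.9], 0.67)]
stand [([333.9, 140.4], 0.86)]
bottle [([251.8, 143.5], 0.71)]
jar [([413.6, 137.4], 0.71)]
bin [([335.6, 139.2], 0.72), ([250.3, 146.2], 0.43)]
tape [([263.6, 238.8], 0.54)]
```

View pics/scene0.png

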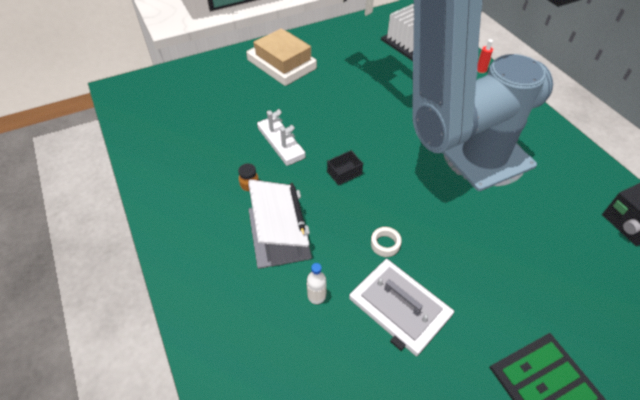

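View pics/top0.png

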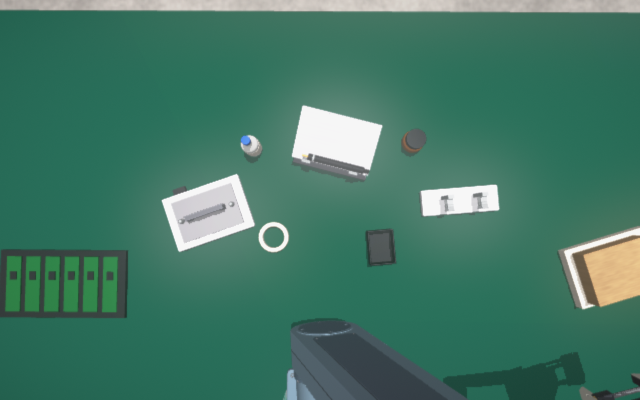

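The top view shows the plate and fixture at about (208,213), the stand with the probe on its low side (near the robot) at (335,160), and the rail at (459,200). I'll enlarge these for corners and for the direction of the clip mouths.

```bash
cat > h.py <<'E'
import numpy as np,cv2
from station import *
from scipy.optimize import least_squares
from scipy.spatial.transform import Rotation as R
def proj(p,X,T=None):
    T=p["pose"] if T is None else T
    q=(np.atleast_2d(X)-T[:3,3])@T[:3,:3]; q=q*[1,-1,-1]; q=q@np.array(p["intrinsics"]).T
    return q[:,:2]/q[:,2:]
def back(p,uv,z,T=None):
    T=np.array(p["pose"]) if T is None else T
    uv=np.atleast_2d(uv); d=np.c_[uv,np.ones(len(uv))]@np.linalg.inv(p["intrinsics"]).T*[1,-1,-1]@T[:3,:3].T
    return T[:3,3]+d*((z-T[2,3])/d[:,2:])
E
python3 - <<'E'
from h import *
p=get_image("top");im=p["pixels"][:,:,::-1].copy()
s=get_image("scene")["pixels"][:,:,::-1]
c=[cv2.resize(a,(400,300),interpolation=cv2.INTER_CUBIC) for a in (im[170:230,415:495+0],im[95:185,285:405],s[95:170,240:340],s[170:275,235:375])]
cv2.imwrite("pics/c1.png",np.vstack([np.hstack(c[:2]),np.hstack(c[2:])]))
g=cv2.cvtColor(im,cv2.COLOR_BGR2HSV)
m=((g[:,:,1]<60)&(g[:,:,2]>150)).astype(np.uint8)
for r in [(160,172,258,255),(285,95,390,185),(415,180,505,222)]:
    k=np.zeros_like(m);k[r[1]:r[3],r[0]:r[2]]=m[r[1]:r[3],r[0]:r[2]]
    pts=cv2.findNonZero(k);h=cv2.convexHull(pts)
    b=cv2.minAreaRect(h);print(b);print(cv2.approxPolyDP(h,4,True)[:,0].tolist())
    for z in (.02,.022):
        q=back(p,cv2.boxPoints(b),z);print(z,np.round(q[:,:2],3).tolist(),np.round(q.mean(0),4),np.linalg.norm(q[1]-q[0]),np.linalg.norm(q[2]-q[1]), np.arctan2(*(q[1]-q[0])[1::-1]),np.arctan2(*(q[2]-q[1])[1::-1]))
E
```

```text
((207.60629272460938, 212.30819702148438), (55.809608459472656, 81.79106140136719), 70.97439575195312)
[[254, 225], [179, 251], [161, 200], [237, 174]]
0.02 [[0.5, 0.408], [0.565, 0.225], [0.44, 0.18], [0.375, 0.363]] [0.4701 0.2942 0.02  ] 0.1944470691008501 0.13305878875002808 -1.2315995952740377 -2.79765659672417
0.022 [[0.5, 0.408], [0.565, 0.225], [0.44, 0.18], [0.376, 0.362]] [0.47   0.2937 0.022 ] 0.19410343276311753 0.13282364077335448 -1.2315995952740373 -2.79765659672417
((335.4605712890625, 141.22633361816406), (83.18377685546875, 55.85524368286133), 14.281094551086426)
[[382, 125], [365, 176], [292, 157], [303, 105]]
0.02 [[0.6, 0.104], [0.731, 0.072], [0.682, -0.121], [0.553, -0.089]] [ 0.6415 -0.0086  0.02  ] 0.13417703406767673 0.19896969553130464 -0.23952628104695772 -1.8169696781909155
0.022 [[0.6, 0.103], [0.73, 0.072], [0.682, -0.121], [0.552, -0.088]] [ 0.6412 -0.0086  0.022 ] 0.13393990987337515 0.1986180665877144 -0.23952628104695795 -1.8169696781909155
((459.60345458984375, 199.775390625), (26.642295837402344, 77.52935028076172), 85.36454010009766)
[[499, 209], [423, 215], [420, 191], [495, 184]]
0.02 [[0.527, -0.21], [0.543, -0.393], [0.48, -0.398], [0.464, -0.215]] [ 0.5033 -0.3037  0.02  ] 0.18391514353886712 0.06315574483343153 -1.4837754255397877 -3.0691560156365254
0.022 [[0.527, -0.209], [0.543, -0.392], [0.48, -0.397], [0.464, -0.214]] [ 0.5033 -0.3032  0.022 ] 0.18359011973330663 0.06304413292299396 -1.4837754255397875 -3.069156015636527
```

View pics/c1.png

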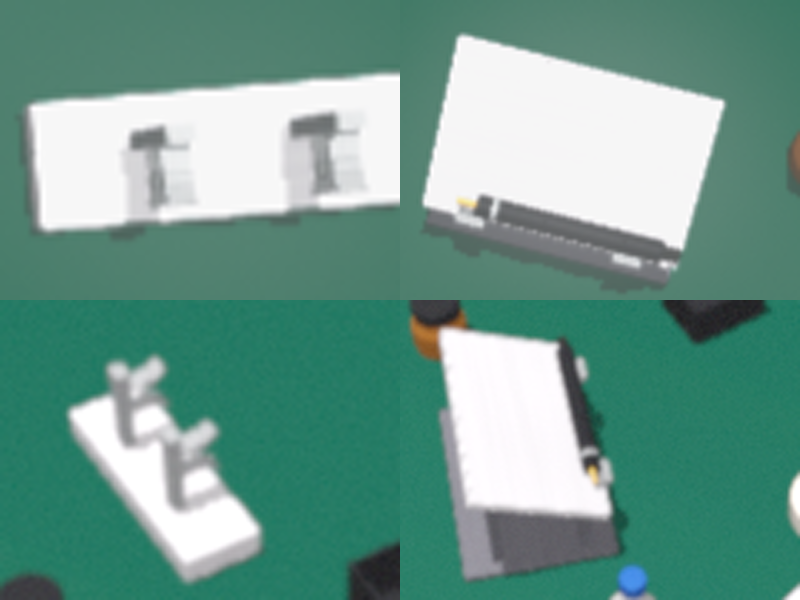

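Mouths face the robot (-x). In the top picture the back posts are on the far side, and the slope's high edge is also far, with the probe's tip at about (303,156). Next I'll fit the slope pose from its corners in both views, then move.

```bash
python3 - <<'E'
from h import *
t=get_image("top");s=get_image("scene")
a=np.radians(25)
def Trest(v): return R.from_euler('z',v[2]).as_matrix()@R.from_euler('y',-a).as_matrix(), np.array([v[0],v[1],.09])
C=np.array([[60,90,0],[60,-90,0],[-60,90,0],[-60,-90,0]])/1e3
T=np.array([[303,105],[382,125],[292.3,157],[369,171]]);S=np.array([[257.7,241.7],[249.4,180.5],[308.5,246],[292.7,184]])
def f(v,w=True):
    M,o=Trest(v);X=C@M.T+o
    return np.r_[(proj(t,X)-T).ravel(),(proj(s,X)-S).ravel()]
r=least_squares(f,[.62,0,-.24],loss='soft_l1');print(r.x,np.round(f(r.x),1))
M,o=Trest(r.x)
P=o+M@[-.047,0,.008];print("probe nominal",P, "handle goal",o+M@[-.005,0,.038])
print("probe det top",[back(t,d["location"],.08)[0] for d in find_in(t,"probe")[:1]],[back(s,d["location"],.08)[0] for d in find_in(s,"probe")[:1]])
for n,z in dict(plate_handle=.06,rail_seat=.06,bottle=.065,jar=.03,bin=.02,tape=.012).items():
    print(n,[np.round(back(c,d["location"],z)[0],3) for c in(t,s) for d in find_in(c,n)[:1]])
# tip/tail in top image
print("tip y", M.T@(back(t,[303,156],.077)[0]-o), M.T@(back(t,[368,173],.077)[0]-o))
E
```

```text
[ 0.63290029 -0.00840969 -0.22745115] [-0.9 -0.3  0.1 -1.5 -0.2 -1.3 -0.4  2.8  1.4 -1.6 -1.4 -1.1 -0.2 -2.6
  0.5  1.3]
probe nominal [0.58810706 0.00195799 0.0773874 ] handle goal [ 0.6128396  -0.00376651  0.1223266 ]
probe det top [array([ 0.58639968, -0.0108267 ,  0.08      ])] []
plate_handle [array([0.465, 0.289, 0.06 ]), array([0.492, 0.308, 0.06 ])]
rail_seat [array([ 0.503, -0.291,  0.06 ])]
bottle [array([0.626, 0.19 , 0.065]), array([0.636, 0.186, 0.065])]
jar [array([ 0.649, -0.193,  0.03 ]), array([ 0.65 , -0.199,  0.03 ])]
bin [array([ 0.392, -0.116,  0.02 ]), array([ 0.398, -0.112,  0.02 ])]
tape [array([0.411, 0.119, 0.012]), array([0.407, 0.125, 0.012])]
tip y [-0.05136839  0.06455964  0.00960956] [-0.05462737 -0.08735574  0.01112925]
```

```bash
python3 -m crank '0 0 0 -.1143 1;0 0 0 -.1143 1;0 0 0 -.1143 1;0 0 0 -.1143 1;0 0 0 -.1143 1'
python3 -m crank '0 0 0 -.1143 1;.051 .026 0 0 1;.051 .026 0 0 1;.051 .026 0 0 1;.051 .026 0 0 1' 
python3 -m crank '.051 .026 0 0 1;.051 .026 0 0 1;.051 .026 0 0 1;.051 .026 0 0 1;.051 .026 0 0 1'
python3 -m crank '.051 .026 0 0 1;.051 .026 0 0 1;.051 .026 0 0 1;0 0 0 0 1;0 0 0 0 1'
python3 - <<'E'
from h import *
s=observe();p=get_image("wrist");cv2.imwrite("pics/w1.png",p["pixels"][:,:,::-1])
print(s["eef_pos"],s["tcp_rot"],np.round(p["mount"],3).tolist(),np.round(p["intrinsics"],1).tolist())
cv2.imwrite("pics/s1.png",get_image("scene")["pixels"][:,:,::-1])
E
```

```text
time: 2.92
eef_pos: [0.144, -0.5308, 0.2377]
tcp_rot: [-3.142, -0.0, 1.168]
force: [1.4, 1.1, -0.8]
width: 0.0929
gripper_force: 0.0
time: 3.55
eef_pos: [0.2924, -0.3544, 0.2378]
tcp_rot: [3.141, 0.0, 1.341]
force: [0.7, -1.5, 0.3]
width: 0.0928
gripper_force: 0.0
time: 4.18
eef_pos: [0.4771, -0.1353, 0.238]
tcp_rot: [3.141, 0.0, 1.342]
force: [0.8, -1.4, -0.2]
width: 0.0929
gripper_force: 0.0
time: 4.8
eef_pos: [0.5862, -0.0056, 0.2373]
tcp_rot: [-3.141, 0.001, 1.343]
force: [-0.6, -0.1, 0.2]
width: 0.0926
gripper_force: 0.0
[ 0.58619914 -0.00556124  0.2372928 ] [-3.14061719e+00  5.69480565e-04  1.34296862e+00] [[0.0, 0.96, 0.28, 0.078], [1.0, -0.0, 0.001, 0.001], [0.001, 0.28, -0.96, -0.147], [0.0, 0.0, 0.0, 1.0]] [[298.6, 0.0, 317.6], [0.0, 298.6, 198.3], [0.0, 0.0, 1.0]]
```

View pics/w1.png

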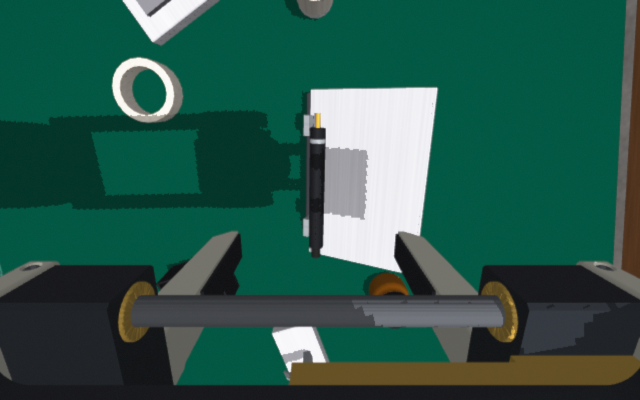

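The wrist view shows the probe as a vertical black rod (columns 309–326, rows 113–257) against both lugs, and the fingers are thin at the tips. I'll measure the rod's edges precisely here.

```bash
cat >> h.py <<'E'
def wrist():
    s=observe();p=get_image("wrist")
    T=np.eye(4);T[:3,:3]=R.from_euler('xyz',s["tcp_rot"]).as_matrix();T[:3,3]=s["eef_pos"]
    p["pose"]=T@np.array(p["mount"]);return s,p
REST=(.6329,-.0084,-.2275)
def rest(v=REST):
    return R.from_euler('z',v[2]).as_matrix()@R.from_euler('y',-np.radians(25)).as_matrix(), np.array([v[0],v[1],.09])
E
python3 - <<'E'
from h import *
s,p=wrist();g=p["pixels"].mean(2)
M,o=rest()
C=np.array([[60,90,0],[60,-90,0],[-60,90,0],[-60,-90,0]])/1e3
print("pred corners",np.round(proj(p,C@M.T+o)).tolist())
E=[]
for r in range(150,245,8):
    row=g[r];dk=np.where(row[300:335]<70)[0]+300
    # longest run ending before bright
    E.append((r,dk.min(),dk.max()+1)); 
print(E)
for r,l,rr in E:
    b=back(p,[[l-.5,r],[rr-.5,r]],.0774); print(np.round((b-o)@R.from_euler('z',REST[2]).as_matrix(),4)[:,:2].ravel())
for r in (115,128,145,257): print(r, ((back(p,[318,r],.0774)[0]-o)@M)[1], p["pixels"][r,312:325:3].tolist())
print([((back(p,d["location"],.0774)[0]-o)@M,d) for d in find_in(p,"probe")[:1]])
# bright right edge of the face
for r in (110,250): print(r,g[r,300:325].astype(int).tolist(), g[r,410:445].astype(int).tolist())
E
```

```text
pred corners [[435.0, 86.0], [416.0, 274.0], [309.0, 90.0], [310.0, 252.0]]
[(150, np.int64(300), np.int64(325)), (158, np.int64(300), np.int64(325)), (166, np.int64(300), np.int64(324)), (174, np.int64(300), np.int64(324)), (182, np.int64(300), np.int64(324)), (190, np.int64(300), np.int64(324)), (198, np.int64(300), np.int64(324)), (206, np.int64(300), np.int64(324)), (214, np.int64(300), np.int64(323)), (222, np.int64(300), np.int64(323)), (230, np.int64(300), np.int64(323)), (238, np.int64(300), np.int64(322))]
[-0.0639  0.0314 -0.0383  0.0313]
[-0.064   0.0231 -0.0382  0.0231]
[-0.0642  0.0148 -0.0392  0.0147]
[-0.0644  0.0063 -0.0392  0.0063]
[-0.0645 -0.0023 -0.0392 -0.0023]
[-0.0647 -0.011  -0.0392 -0.0111]
[-0.0649 -0.0199 -0.0391 -0.0199]
[-0.065  -0.0289 -0.0391 -0.0289]
[-0.0652 -0.038  -0.0402 -0.0381]
[-0.0654 -0.0473 -0.0401 -0.0474]
[-0.0656 -0.0568 -0.0401 -0.0568]
[-0.0658 -0.0664 -0.0412 -0.0664]
115 0.06585857103908849 [[141, 145, 150], [157, 136, 96], [244, 209, 81], [237, 237, 240], [239, 239, 243]]
128 0.053285954023739306 [[28, 29, 32], [36, 39, 42], [45, 45, 
[... 186 characters left out ...]
 83, 64], [2, 89, 69], [2, 88, 68]]
[(array([-0.04811684, -0.00393325,  0.00853469]), {'location': [315.9, 183.5], 'confidence': 0.94})]
110 [53, 38, 32, 34, 32, 34, 43, 63, 68, 96, 201, 232, 234, 234, 237, 239, 239, 239, 238, 237, 239, 241, 238, 238, 240] [239, 241, 243, 242, 242, 242, 242, 242, 243, 243, 242, 240, 237, 238, 240, 242, 242, 241, 239, 242, 243, 242, 240, 244, 174, 87, 56, 52, 52, 53, 53, 52, 51, 51, 53]
250 [53, 53, 52, 54, 52, 53, 54, 52, 83, 166, 152, 97, 46, 36, 37, 40, 41, 41, 39, 56, 143, 228, 236, 239, 239] [96, 108, 113, 113, 113, 112, 113, 113, 113, 112, 113, 113, 113, 113, 113, 112, 113, 113, 112, 112, 113, 113, 113, 113, 113, 108, 87, 67, 54, 53, 53, 52, 54, 52, 53]
```

```bash
python3 -m crank '-.004 -.001 .04 .014 -.46;0 0 .04 0 -.46;0 0 .03 0 -.46;0 0 .015 0 -.46;0 0 0 0 -.46' 20
python3 -m crank '0 0 .008 0 -.46;0 0 0 0 -.46;0 0 0 0 -.46'
python3 - <<'E'
from h import *
s,p=wrist();im=p["pixels"][:,:,::-1];im=cv2.resize(im[100:400,170:470],(600,600));cv2.imwrite("pics/w2.png",im)
print(s["eef_pos"],s["force"],s["width"])
E
```

```text
time: 5.62
eef_pos: [0.5842, -0.0097, 0.1122]
tcp_rot: [-3.14, 0.0, 1.319]
force: [-0.1, -0.7, 0.9]
width: 0.0474
gripper_force: 0.0
time: 6.0
eef_pos: [0.5851, -0.0092, 0.1053]
tcp_rot: [3.14, -0.0, 1.32]
force: [0.2, -0.1, 0.2]
width: 0.0254
gripper_force: 0.0
[ 0.5851444  -0.00921927  0.10530288] [ 0.17713453 -0.09181972  0.15822804] 0.02544398534301817
```

View pics/w2.png

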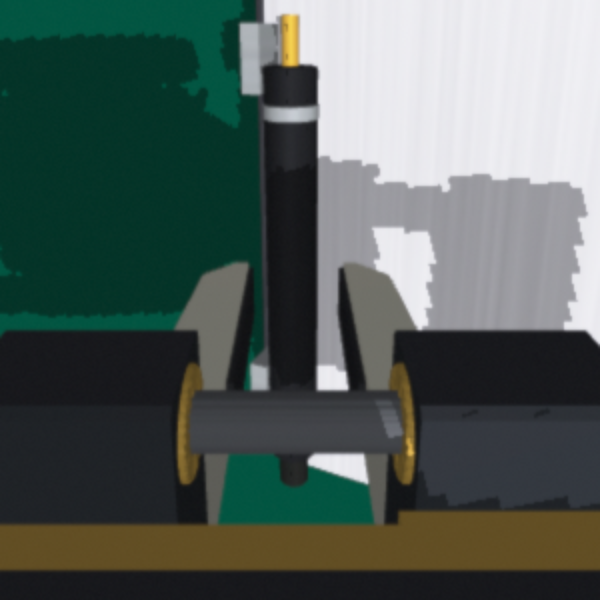

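The fingers (inner faces at columns 250 and 340 of the crop) straddle the rod (265–317), with thin chamfered tips. I'll lower in small steps and close.

```bash
python3 -m crank '0 -.001 .004 0 -.52;0 0 .004 0 -.52;0 0 0 0 -.52'
python3 -m crank '0 0 .003 0 -.52;0 0 0 0 -.52'
```

```text
time: 6.42
eef_pos: [0.5834, -0.0089, 0.0961]
tcp_rot: [-3.141, 0.0, 1.32]
force: [-0.3, -0.3, -0.4]
width: 0.0225
gripper_force: 0.0
time: 6.68
eef_pos: [0.584, -0.009, 0.0949]
tcp_rot: [3.14, 0.0, 1.32]
force: [-3.1, -0.3, 8.3]
width: 0.0223
gripper_force: 4.5
```

```bash
python3 -m crank '0 -.001 -.001 0 -1;0 0 0 0 -1;0 0 0 0 -1' 25
python3 -m crank '0 0 -.01 0 -1;0 0 -.02 0 -1;0 0 -.02 0 -1;0 0 0 0 -1' 25
python3 - <<'E'
from h import *
s,p=wrist();im=p["pixels"][:,:,::-1];im=cv2.resize(im[100:400,170:470],(600,600));cv2.imwrite("pics/w3.png",im)
E
```

```text
time: 7.05
eef_pos: [0.5838, -0.0089, 0.0952]
tcp_rot: [3.139, -0.0, 1.32]
force: [3.8, -0.8, 3.9]
width: 0.0153
gripper_force: 25.0
time: 7.55
eef_pos: [0.583, -0.0087, 0.1459]
tcp_rot: [3.14, -0.0, 1.32]
force: [0.1, -0.9, -0.8]
width: 0.0153
gripper_force: 25.0
```

View pics/w3.png

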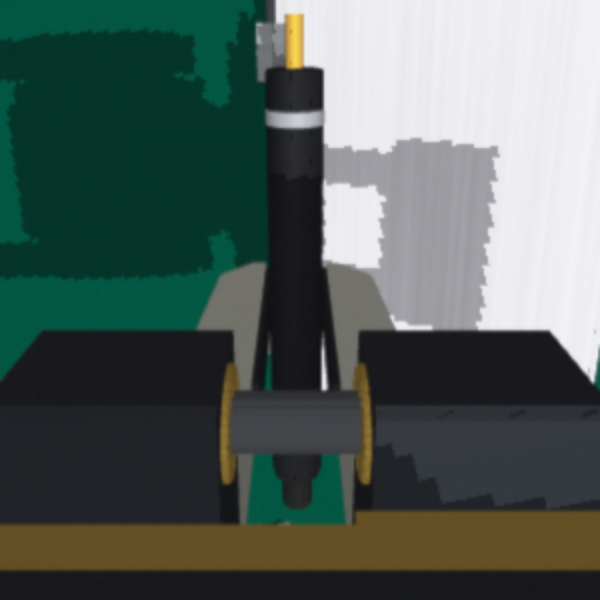

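The rod is held across its middle (265–323 in the crop), clear of the lugs. Carry it to a hover in front of the rail.

```bash
python3 -m crank '0 0 -.01 -.1075 -1;0 0 -.01 -.1075 -1;-.047 -.026 0 0 -1;-.047 -.026 0 0 -1;-.047 -.026 0 0 -1' 40
python3 -m crank '-.047 -.026 0 0 -1;-.047 -.026 0 0 -1;-.047 -.026 0 0 -1;0 0 0 0 -1;0 0 0 0 -1'
python3 - <<'E'
from h import *
s,p=wrist();cv2.imwrite("pics/w4.png",p["pixels"][:,:,::-1]);print(s["width"])
np.savez("w4.npz",px=p["pixels"],pose=p["pose"],K=p["intrinsics"])
for n in ("rail","rail_seat"): print(n,[(d,back(p,d["location"],.065)[0]) for d in find_in(p,n)[:2]])
E
```

```text
time: 8.22
eef_pos: [0.5157, -0.1565, 0.1633]
tcp_rot: [-3.139, -0.002, 1.659]
force: [-0.4, -0.4, -0.8]
width: 0.0146
gripper_force: 40.0
time: 8.85
eef_pos: [0.4512, -0.3023, 0.1635]
tcp_rot: [-3.14, -0.003, 1.657]
force: [0.7, -0.0, -0.3]
width: 0.0145
gripper_force: 40.0
0.014537421807127582
rail [({'location': [373.1, 175.8], 'confidence': 0.64}, array([ 0.49611913, -0.2720691 ,  0.065     ]))]
rail_seat [({'location': [371.7, 176.7], 'confidence': 0.96}, array([ 0.49505423, -0.27293417,  0.065     ]))]
```

View pics/w4.png

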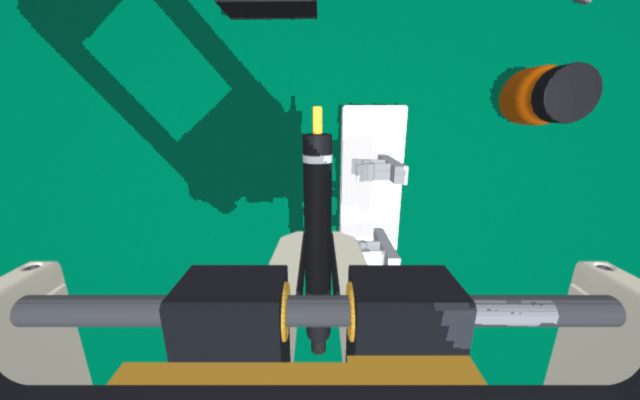

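The wrist view shows the probe parallel to the rail base (left edge col ~341, far edge row 105, right corner col 407), with clips at (380,170) and (378,245). I'll fit the rail from the base edges.

```bash
python3 - <<'E'
from h import *
z=np.load("w4.npz");p=dict(pose=z["pose"],intrinsics=z["K"]);px=z["px"].astype(int)
m=(px.max(2)-px.min(2)<40)&(px.min(2)>185)
L=[(np.where(m[r,335:420])[0].min()+334.5,r) for r in range(115,225,6)]
Rr=[(np.where(m[r,335:420])[0].max()+335.5,r) for r in range(112,155,6)]
Tp=[(c,np.where(m[90:140,c])[0].min()+89.5) for c in range(350,402,6)]
lin=lambda P:cv2.fitLine(np.float32(back(p,P,.022)[:,:2]),cv2.DIST_HUBER,0,.01,.01).ravel()
l,r,t=map(lin,(L,Rr,Tp));print(l,r,t)
for q in (l,r,t): print(np.arctan2(q[1],q[0]))
yaw=.087
A=R.from_euler('z',yaw).as_matrix()[:2,:2]
cx=(l[2:]@A[:,0]+.03, r[2:]@A[:,0]-.03);cy=t[2:]@A[:,1]-.09;print(cx,cy, "centre",A@[np.mean(cx),cy])
# clips predicted
c=np.r_[A@[np.mean(cx),cy],0]
for y in(.038,-.038): print(np.round(proj(p,c+np.r_[A@[0,y],.065])),np.round(proj(p,c+np.r_[A@[.013,y],.09])))
# probe axis in image vs tool
d=(px.max(2)<75)
e=[(r,)+tuple(np.where(d[r,300:338])[0][[0,-1]]+300) for r in range(140,232,15)];print(e)
print([np.round(back(p,[(a+b)/2,r],.146)[0],4) for r,a,b in e], observe()["eef_pos"])
E
```

```text
[ 0.09412991 -0.99555993  0.47245234 -0.27272362] [ 0.09907377 -0.9950801   0.5300381  -0.23685887] [ 0.9963069   0.08586387  0.49652037 -0.21373731]
-1.4765269
-1.4715598
0.08596974
(np.float64(0.4769684398217241), np.float64(0.47745271748125284)) -0.34607172968284916 centre [ 0.50547599 -0.30329788]
[[381. 169.]] [[405. 175.]]
[[376. 252.]] [[398. 265.]]Traceback (most recent call last):
  File "<stdin>", line 18, in <module>
IndexError: index 0 is out of bounds for axis 0 with size 0
```

```bash
python3 -m crank '-.005 0 .03 0 -1;0 0 .03 0 -1;0 0 .0205 -.002 -1;0 0 0 0 -1;0 0 0 0 -1'
python3 -m crank '0 .012 0 0 -1;0 .01 0 0 -1;0 .008 0 0 -1;0 0 0 0 -1'
python3 - <<'E'
from h import *
cv2.imwrite("pics/s5.png",cv2.resize(get_image("scene")["pixels"][90:180,220:340,::-1],(800,600),interpolation=cv2.INTER_CUBIC))
E
```

```text
time: 9.62
eef_pos: [0.4531, -0.3078, 0.0849]
tcp_rot: [3.141, 0.001, 1.662]
force: [0.1, 0.0, -0.1]
width: 0.0144
gripper_force: 40.0
time: 10.12
eef_pos: [0.4829, -0.3053, 0.0842]
tcp_rot: [3.141, 0.0, 1.662]
force: [-0.6, 0.8, 0.0]
width: 0.0147
gripper_force: 40.0
```

View pics/s5.png

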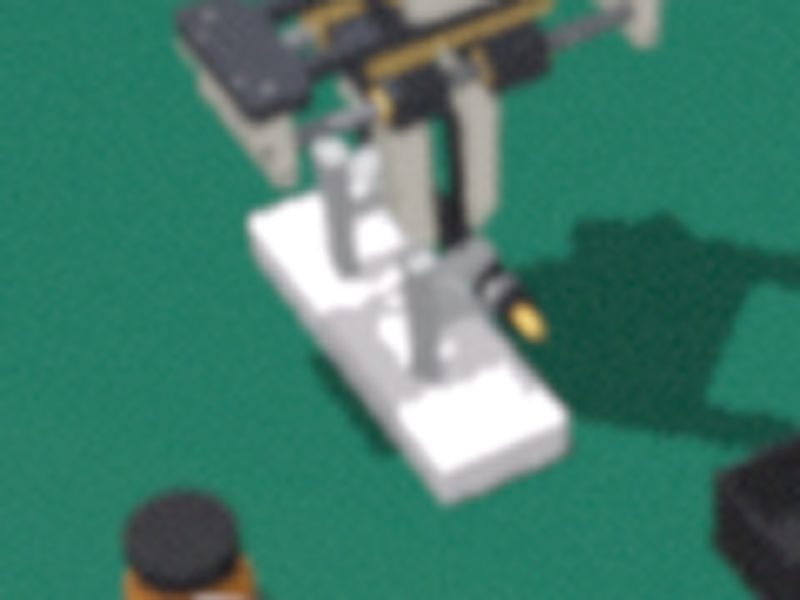

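The probe is entering the clip mouths, with the brass tip at (530,320) in the crop. Push on.

```bash
python3 -m crank '0 .006 .001 0 -1;0 .005 0 0 -1;0 .004 0 0 -1'
python3 -m crank '0 .004 0 0 -1;0 .003 0 0 -1;0 .002 0 0 -1'
```

```text
time: 10.55
eef_pos: [0.4952, -0.3036, 0.0823]
tcp_rot: [-3.138, -0.002, 1.661]
force: [-2.5, 0.5, -0.2]
width: 0.0144
gripper_force: 40.0
time: 10.92
eef_pos: [0.5015, -0.3036, 0.0829]
tcp_rot: [-3.132, -0.001, 1.662]
force: [-20.5, -5.0, 9.2]
width: 0.0148
gripper_force: 40.0
```

```bash
python3 -m crank '0 0 -.001 0 -1;0 0 0 0 -1'
python3 -m crank '0 .002 0 0 -1;0 .001 0 0 -1;0 0 0 0 -1'
```

```text
time: 11.18
eef_pos: [0.5014, -0.3036, 0.083]
tcp_rot: [-3.132, -0.002, 1.662]
force: [-15.5, -3.4, 1.5]
width: 0.0152
gripper_force: 40.0
time: 11.55
eef_pos: [0.5017, -0.3036, 0.083]
tcp_rot: [-3.127, -0.003, 1.662]
force: [-24.5, -5.2, 7.3]
width: 0.0149
gripper_force: 40.0
```

```bash
python3 -m crank '0 -.004 0 0 -1;0 0 0 0 -.5;0 0 0 0 -.5;0 0 0 0 -.4'
python3 -m crank '0 0 -.03 0 -.3;0 0 -.05 0 0;0 -.03 -.03 0 .5;0 -.03 0 0 1;0 0 0 0 1'
python3 - <<'E'
from h import *
s,p=wrist();t=get_image("scene")
np.savez("w6.npz",px=p["pixels"],pose=p["pose"],K=p["intrinsics"])
a=cv2.resize(p["pixels"][90:310,280:500,::-1],(400,400),interpolation=cv2.INTER_CUBIC);b=cv2.resize(t["pixels"][100:170,240:310,::-1],(400,400),interpolation=cv2.INTER_CUBIC)
cv2.imwrite("pics/c6.png",np.hstack([a,b]))
for n in("probe","probe_mid"): print(n,[(d,back(p,d["location"],.065)[0]) for d in find_in(p,n)[:1]],[(d,back(t,d["location"],.065)[0]) for d in find_in(t,n)[:1]])
E
```

```text
time: 12.05
eef_pos: [0.5061, -0.3036, 0.0845]
tcp_rot: [3.14, 0.001, 1.661]
force: [0.6, -0.2, 0.1]
width: 0.0267
gripper_force: 0.0
time: 12.68
eef_pos: [0.4453, -0.3091, 0.1954]
tcp_rot: [3.139, 0.002, 1.66]
force: [0.8, -0.8, -0.0]
width: 0.0681
gripper_force: 0.0
probe [({'location': [374.8, 185.7], 'confidence': 0.6}, array([ 0.50014642, -0.29484324,  0.065     ]))] [({'location': [288.1, 132.2], 'confidence': 0.59}, array([ 0.49309344, -0.26728513,  0.065     ]))]
probe_mid [({'location': [371.8, 185.2], 'confidence': 0.73}, array([ 0.49721634, -0.29460942,  0.065     ]))] [({'location': [283.9, 122.4], 'confidence': 0.46}, array([ 0.48755873, -0.30949885,  0.065     ]))]
```

View pics/c6.png

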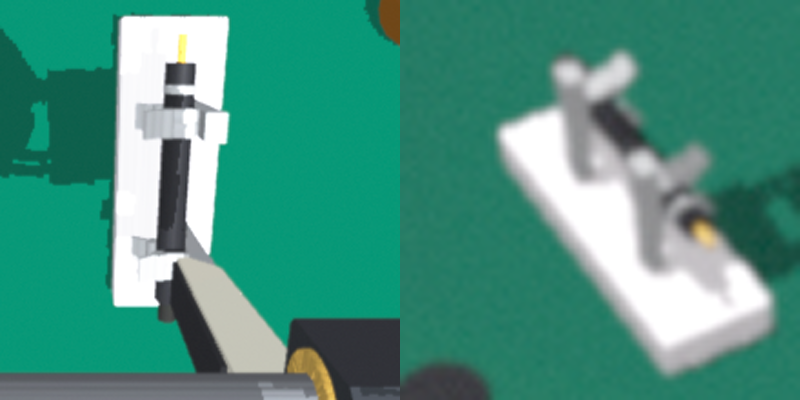

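The probe sits in both clips in both views (rod at cols 162–188 of the left crop, tip at 182,45). I'll quantify its x relative to the base edges.

```bash
python3 - <<'E'
from h import *
z=np.load("w6.npz");p=dict(pose=z["pose"],intrinsics=z["K"]);px=z["px"].astype(int)
m=(px.max(2)-px.min(2)<45)&(px.min(2)>170)
d=px.max(2)<95
A=R.from_euler('z',.088).as_matrix()[:2,:2];c=A.T@np.array([.505,-.303])
X=lambda u,r,zz: (back(p,[u,r],zz)[0][:2]@A-c)*1e3
for r in (132,138,170,180,190,200,210,215):
    w=np.where(m[r,340:408])[0]+340; k=np.where(d[r,362:392])[0]+362
    print(r,"base L",X(w[0]-.5,r,.022).round(1),"R",X(w[-1]+.5,r,.022).round(1),"rod",X(k[0]-.5,r,.065).round(1),X(k[-1]+.5,r,.065).round(1),k[[0,-1]])
E
```

```text
132 base L [-30.6  55.9] R [30.4 56. ] rod [-10.8  58.8] [ 3.8 58.9] [371 386]Traceback (most recent call last):
  File "<stdin>", line 9, in <module>
IndexError: index 0 is out of bounds for axis 0 with size 0
```

```bash
python3 - <<'E'
from h import *
z=np.load("w6.npz");p=dict(pose=z["pose"],intrinsics=z["K"]);px=z["px"].astype(int)
A=R.from_euler('z',.088).as_matrix()[:2,:2];c=A.T@np.array([.505,-.303])
X=lambda u,r,zz: (back(p,[u,r],zz)[0][:2]@A-c)*1e3
for r in (128,132,172,180,188,196,204,212):
    row=px[r].mean(1); print(r,row[340:412].astype(int).tolist())
    print([X(u,r,.065).round(1).tolist() for u in (366,370,374,378,382,386)])
print("cam",(p["pose"][:2,3]@A-c)*1e3,p["pose"][2,3])
E
```

```text
128 [64, 63, 62, 67, 106, 176, 247, 255, 255, 255, 255, 255, 255, 255, 255, 255, 254, 250, 250, 250, 249, 250, 251, 250, 249, 250, 250, 249, 250, 249, 225, 107, 49, 50, 56, 58, 63, 70, 80, 88, 97, 102, 96, 87, 80, 72, 67, 147, 255, 255, 255, 255, 255, 255, 255, 255, 255, 255, 255, 255, 255, 255, 255, 213, 108, 93, 93, 92, 94, 93, 92, 91]
[[-15.1, 62.4], [-11.4, 62.4], [-7.8, 62.4], [-4.2, 62.4], [-0.6, 62.4], [3.1, 62.4]]
132 [60, 60, 62, 72, 120, 175, 226, 246, 250, 250, 250, 250, 251, 251, 251, 250, 250, 250, 250, 250, 249, 250, 250, 249, 249, 250, 250, 249, 250, 249, 185, 82, 48, 51, 56, 60, 65, 73, 82, 90, 98, 99, 93, 85, 77, 70, 68, 193, 255, 255, 255, 255, 255, 255, 255, 255, 255, 255, 255, 255, 255, 255, 255, 181, 105, 93, 94, 93, 93, 92, 93, 93]
[[-14.9, 58.8], [-11.3, 58.8], [-7.6, 58.8], [-4.0, 58.8], [-0.3, 58.9], [3.3, 58.9]]
172 [61, 61, 72, 119, 176, 231, 246, 250, 248, 248, 249, 249, 249, 249, 248, 249, 250, 250, 249, 248, 250, 249, 248, 249, 249, 249, 249, 248, 184, 81, 42, 42, 42, 45, 47, 50, 50, 53, 60, 85, 81, 75, 71, 68, 149, 255, 255, 255, 255, 255, 255, 255, 255
[... 1618 characters left out ...]
, 67, 150, 255, 255, 255, 255, 255, 255, 255, 255, 255, 255, 255, 255, 255, 255, 217, 111, 94, 93, 94, 93, 94, 93, 92, 94, 94, 92, 93, 92, 93]
[[-11.7, -9.8], [-7.8, -9.8], [-3.9, -9.8], [0.0, -9.8], [3.9, -9.8], [7.8, -9.8]]
212 [67, 72, 120, 173, 235, 248, 250, 249, 249, 248, 249, 249, 248, 249, 250, 250, 249, 249, 249, 249, 248, 249, 248, 249, 250, 248, 185, 81, 43, 44, 45, 45, 48, 51, 53, 64, 84, 80, 75, 72, 68, 67, 142, 254, 255, 255, 255, 255, 255, 255, 255, 255, 255, 255, 255, 255, 237, 128, 96, 92, 93, 93, 93, 93, 93, 94, 92, 93, 92, 92, 92, 95]
[[-11.3, -18.1], [-7.4, -18.0], [-3.4, -18.0], [0.5, -18.0], [4.4, -18.0], [8.4, -18.0]]
cam [-59.32066663  77.46521517] 0.34258767213017133
```

```bash
python3 - <<'E'
from h import *
z=np.load("w6.npz");p=dict(pose=z["pose"],intrinsics=z["K"]);px=z["px"].astype(int)
A=R.from_euler('z',.088).as_matrix()[:2,:2];c=A.T@np.array([.505,-.303])
X=lambda u,r,zz: ((back(p,[u,r],zz)[0][:2]@A-c)*1e3).round(1).tolist()
for r in (150,156,160,164): print(r,px[r,350:412].mean(1).astype(int).tolist())
print(X(405.4,159,.09),X(393,159,.09),X(355.4,157,.085),X(355.4,157,.045))
pr=lambda x,y,z_: proj(p,np.r_[A@(c+np.array([x,y])/1e3),z_])[0].round(1).tolist()
print("post corners pred",pr(18,45,.09),pr(18,31,.09),"lip up/down",pr(-20,45,.085),pr(-20,31,.085),pr(-20,45,.045),pr(-20,31,.045))
big=cv2.resize(px[125:185,345:415].astype(np.uint8)[:,:,::-1],(700,600),interpolation=cv2.INTER_CUBIC);cv2.imwrite("pics/c7.png",big)
E
```

```text
150 [249, 249, 250, 249, 226, 201, 194, 191, 186, 183, 187, 183, 182, 173, 166, 172, 179, 175, 172, 168, 168, 171, 170, 171, 168, 167, 179, 182, 182, 181, 183, 201, 247, 250, 250, 249, 238, 233, 196, 177, 148, 146, 148, 150, 152, 154, 153, 154, 164, 195, 227, 187, 132, 113, 106, 98, 94, 94, 92, 94, 94, 93]
156 [249, 249, 250, 249, 214, 197, 193, 188, 179, 174, 182, 194, 193, 191, 187, 189, 193, 194, 191, 193, 199, 204, 206, 202, 194, 187, 200, 202, 202, 202, 222, 254, 255, 255, 255, 255, 255, 254, 223, 168, 132, 124, 155, 250, 255, 255, 255, 255, 255, 255, 255, 255, 255, 255, 255, 206, 116, 93, 92, 94, 93, 93]
160 [249, 249, 250, 249, 224, 211, 207, 198, 182, 175, 186, 194, 194, 189, 187, 191, 194, 193, 190, 194, 201, 205, 204, 201, 192, 192, 207, 210, 209, 209, 209, 215, 245, 255, 255, 255, 255, 235, 206, 157, 130, 126, 170, 254, 255, 255, 255, 255, 255, 255, 255, 255, 255, 255, 251, 163, 102, 94, 93, 93, 94, 93]
164 [249, 249, 250, 250, 248, 249, 250, 249, 216, 180, 187, 194, 193, 188, 188, 193, 196, 194, 189, 195, 202, 203, 203, 197, 188, 192, 204, 206, 206, 205, 206, 225, 255, 255, 255, 255, 251, 244, 231, 155, 127, 133, 208, 255, 255, 255, 255, 255, 255, 255, 255, 255, 255, 255, 236, 139, 97, 93, 93, 93, 93, 94]
[15.6, 38.1] [5.1, 38.1] [-26.3, 39.0] [-21.1, 33.1]
post corners pred [408.9, 150.9] [407.5, 167.3] lip up/down [363.0, 150.1] [362.3, 166.2] [357.0, 144.9] [356.5, 159.1]
```

View pics/c7.png

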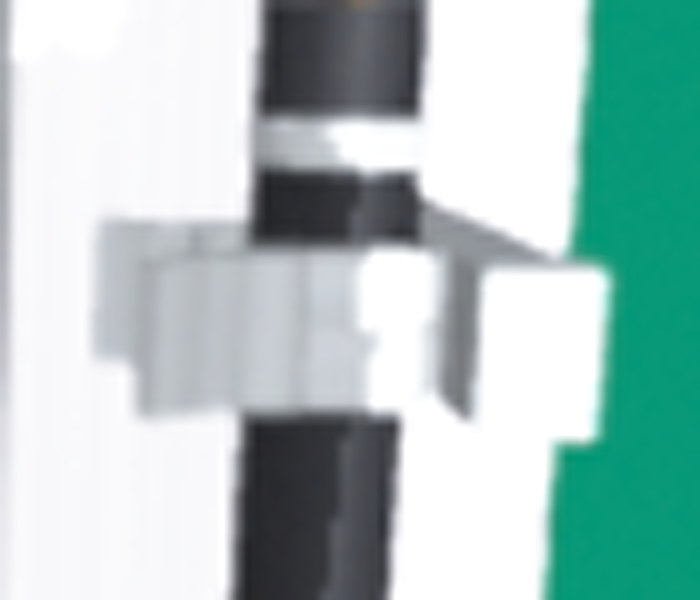

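The post and lips in this view lie about 3 mm left of the prediction, the same shift as the rod. So relative to its own clips the rod is seated within about 1 mm, and a hard stop was felt at 24 N. On to the plate.

```bash
python3 -m crank '0 0 -.015 -.08 1;0 0 -.015 -.08 1;.0557 .0223 0 0 1;.0557 .0223 0 0 1;.0557 .0223 0 0 1'
python3 -m crank '.0557 .0223 0 0 1;.0557 .0223 0 0 1;.0557 .0223 0 0 1;.0557 .0223 0 0 1;.0557 .0223 0 0 1'
python3 -m crank '.0557 .0223 0 0 1;.0557 .0223 0 0 1;0 0 0 0 1;0 0 0 0 1'
python3 - <<'E'
from h import *
s,p=wrist();print(s["eef_pos"],s["tcp_rot"]);t=get_image("scene")
np.savez("w8.npz",px=p["pixels"],pose=p["pose"],K=p["intrinsics"])
cv2.imwrite("pics/w8.png",p["pixels"][:,:,::-1])
for n in("plate_handle","fixture"): print(n,[(d,back(p,d["location"],.064)[0]) for d in find_in(p,n)[:1]])
E
```

```text
time: 13.6
eef_pos: [0.4528, -0.1272, 0.2239]
tcp_rot: [3.141, -0.0, 1.912]
force: [1.0, -0.1, 0.3]
width: 0.0929
gripper_force: 0.0
time: 14.22
eef_pos: [0.4644, 0.1733, 0.2241]
tcp_rot: [3.141, 0.0, 1.913]
force: [1.5, -1.1, 0.1]
width: 0.0932
gripper_force: 0.0
time: 14.72
eef_pos: [0.4687, 0.2909, 0.2235]
tcp_rot: [-3.14, 0.0, 1.914]
force: [-0.2, -0.6, 0.4]
width: 0.0933
gripper_force: 0.0
[0.46866982 0.29088197 0.22349578] [-3.14025475e+00  4.96958225e-04  1.91384404e+00]
plate_handle [({'location': [322.5, 168.5], 'confidence': 0.88}, array([0.46715799, 0.31217968, 0.064     ]))]
fixture [({'location': [322.1, 127.5], 'confidence': 0.91}, array([0.45262247, 0.35109676, 0.064     ]))]
```

View pics/w8.png

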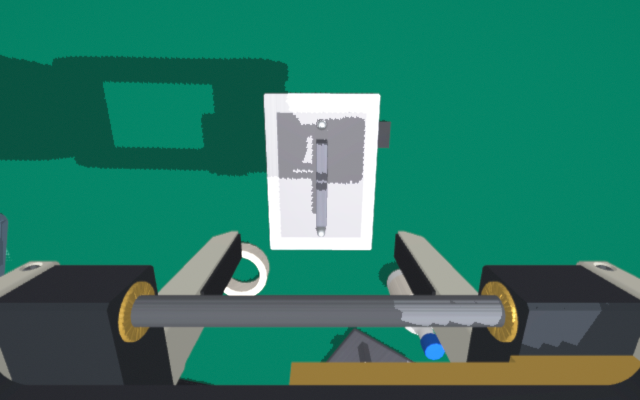

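The bar is vertical at column ~321, rows ~138–231, with dowels at (321,125) and (321,233), so it is square to the tool. I'll compute the offset.

```bash
python3 - <<'E'
from h import *
z=np.load("w8.npz");p=dict(pose=z["pose"],intrinsics=z["K"]);px=z["px"].astype(int)
s=observe();Rt=R.from_euler('xyz',s["tcp_rot"]).as_matrix()
X=lambda u,r,zz: ((back(p,[u,r],zz)[0]-s["eef_pos"])@Rt*1e3).round(1)[:2].tolist()
for r in (150,165,195,205,215): print(r,px[r,308:336].mean(1).astype(int).tolist(),X(321.5,r,.064))
print("dowels",X(321.5,125,.046),X(321,233.5,.046),"bar ends",X(321.5,138,.07),X(321.5,231,.07))
print("fixture L/R corners",X(264,94,.02),X(380,94,.02),X(270,249,.02),X(372,249,.02))
E
```

```text
150 [240, 241, 241, 240, 224, 167, 150, 149, 150, 175, 178, 180, 179, 176, 177, 179, 180, 181, 176, 143, 148, 150, 150, 150, 150, 150, 150, 150] [41.3, 4.4]
165 [150, 150, 150, 149, 150, 150, 149, 148, 148, 175, 178, 178, 178, 175, 176, 177, 179, 180, 169, 139, 147, 149, 149, 150, 149, 149, 149, 148] [25.9, 4.5]
195 [238, 238, 234, 180, 153, 148, 147, 147, 149, 171, 176, 179, 179, 177, 175, 176, 176, 180, 177, 203, 235, 239, 239, 239, 239, 239, 239, 239] [-6.4, 4.8]
205 [237, 237, 234, 181, 153, 147, 146, 146, 150, 171, 176, 178, 179, 180, 176, 175, 178, 180, 179, 232, 238, 238, 238, 239, 239, 239, 239, 239] [-17.6, 4.8]
215 [237, 237, 237, 237, 237, 237, 237, 233, 174, 173, 176, 179, 179, 180, 177, 176, 178, 180, 174, 231, 237, 238, 238, 237, 237, 237, 237, 237] [-29.0, 4.9]
dowels [65.4, 4.4] [-58.3, 4.8] bar ends [53.9, 4.3] [-45.2, 5.0]
fixture L/R corners [97.5, -59.4] [98.0, 69.4] [-91.2, -60.5] [-90.6, 70.8]
```

```bash
python3 -m crank '.0037 .0046 .04 0 0;0 0 .05 0 -.3;0 0 .04 0 -.3;0 0 .02 0 -.3;0 0 .0095 0 -.3' 40
python3 -m crank '0 0 0 0 -.3;0 0 0 0 -.3'
python3 -m crank '0 0 0 0 -1;0 0 0 0 -1;0 0 0 0 -1;0 0 0 0 -1'
```

```text
time: 15.55
eef_pos: [0.4718, 0.2945, 0.0636]
tcp_rot: [-3.14, 0.0, 1.91]
force: [0.4, 0.3, 0.3]
width: 0.0479
gripper_force: 0.0
time: 15.8
eef_pos: [0.473, 0.2958, 0.0659]
tcp_rot: [3.139, -0.0, 1.912]
force: [0.3, -0.0, 0.7]
width: 0.0331
gripper_force: 0.0
time: 16.3
eef_pos: [0.4715, 0.2957, 0.0651]
tcp_rot: [-3.141, 0.0, 1.912]
force: [-3.5, -1.0, 6.0]
width: 0.0115
gripper_force: 40.0
```

```bash
python3 -m crank '0 0 -.004 0 -1;0 0 -.005 0 -1;0 0 -.006 0 -1'
python3 -m crank '0 0 -.008 0 -1;0 0 -.008 0 -1;0 0 -.008 0 -1;0 0 -.008 0 -1'
python3 -m crank '0 0 -.012 0 -1;0 0 -.012 0 -1;0 0 -.02 0 -1;0 0 -.02 0 -1;0 0 0 0 -1'
```

```text
time: 16.68
eef_pos: [0.4715, 0.2956, 0.0795]
tcp_rot: [-3.14, -0.0, 1.912]
force: [-1.8, -0.3, -4.7]
width: 0.0117
gripper_force: 40.0
time: 17.18
eef_pos: [0.4723, 0.2958, 0.1125]
tcp_rot: [3.141, -0.0, 1.912]
force: [0.3, 0.2, -3.3]
width: 0.0117
gripper_force: 40.0
time: 17.8
eef_pos: [0.4733, 0.2962, 0.1778]
tcp_rot: [3.137, -0.0, 1.912]
force: [0.5, 0.0, -4.0]
width: 0.0116
gripper_force: 40.0
```

Gripped and lifted level, clear of the dowels. Carry it to above the slope.

```bash
python3 -m crank '0 0 -.012 .0925 -1;0 0 -.012 .0925 -1;0 0 -.012 .0925 -1;0 0 -.011 .0925 -1;0 0 0 0 -1'
python3 -m crank '-.0323 .0274 0 0 -1;-.0323 .0274 0 0 -1;-.0323 .0274 0 0 -1;-.0323 .0274 0 0 -1;-.0323 .0274 0 0 -1'
python3 -m crank '-.0323 .0274 0 0 -1;-.0323 .0274 0 0 -1;-.0323 .0274 0 0 -1;0 0 0 0 -1;0 0 0 0 -1'
python3 - <<'E'
from h import *
s,p=wrist()
np.savez("w9.npz",px=p["pixels"],pose=p["pose"],K=p["intrinsics"])
a=p["pixels"][:,:,::-1];b=get_image("scene")["pixels"][:,:,::-1]
cv2.imwrite("pics/c9.png",np.hstack([cv2.resize(a[0:400,160:480],(400,500)),cv2.resize(b[140:290,210:330],(400,500),interpolation=cv2.INTER_CUBIC)]))
E
```

```text
time: 18.42
eef_pos: [0.4722, 0.2958, 0.2227]
tcp_rot: [3.141, -0.0, 1.332]
force: [-0.3, 0.8, -4.0]
width: 0.0117
gripper_force: 40.0
time: 19.05
eef_pos: [0.5667, 0.1051, 0.2214]
tcp_rot: [-3.14, 0.0, 1.335]
force: [0.8, 0.8, -2.9]
width: 0.0119
gripper_force: 40.0
time: 19.68
eef_pos: [0.6229, -0.007, 0.2214]
tcp_rot: [-3.139, -0.0, 1.332]
force: [-0.3, 0.1, -3.5]
width: 0.0116
gripper_force: 40.0
```

View pics/c9.png

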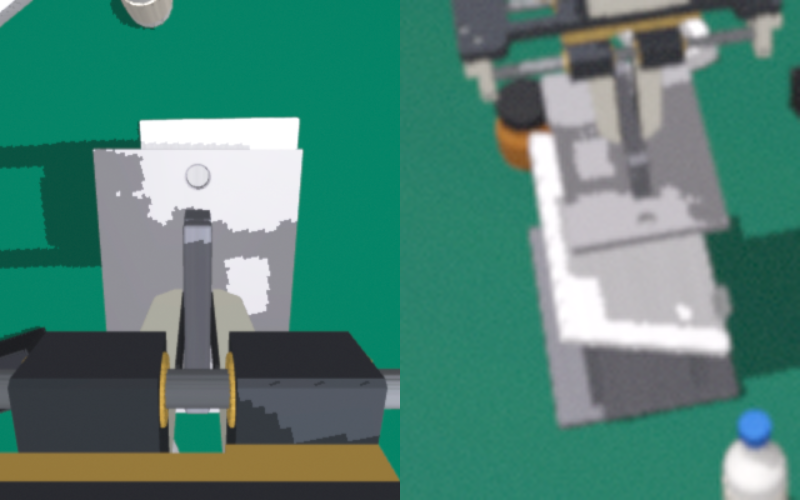

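The plate hangs level over the stand, and its far edge (row 150) is parallel to the stand's edge (row ~119, cols 140–300 of the left panel). I'll check the slope pose using these two stand corners.

```bash
python3 - <<'E'
from h import *
z=np.load("w9.npz");p=dict(pose=z["pose"],intrinsics=z["K"]);px=z["px"].astype(int)
m=(px.min(2)>150)
for c in (280,300,340,380,395): print(c,np.where(m[80:118,c])[0][:1]+80,end=' ')
for r in (100,105,110): w=np.where(m[r,250:420])[0]+250;print(r,w[[0,-1]])
for v in ((.6329,-.0084,-.2275),(.6318,-.0084,-.24)):
    M,o=rest(v);print(v,proj(p,o+M@[.06,.09,0]),proj(p,o+M@[-.06,.09,0]))
E
```

```text
280 [96] 300 [96] 340 [95] 380 [94] 395 [94] 100 [272 398]
105 [272 398]
110 [273 397]
(0.6329, -0.0084, -0.2275) [[396.08890177  94.0152196 ]] [[270.35597022  98.23376649]]
(0.6318, -0.0084, -0.24) [[396.07702754  95.24688868]] [[270.3912855   97.77011598]]
```

```bash
python3 -m crank '0 .0025 .02 0 -1;0 0 .018 0 -1;0 0 .01 0 -1;0 0 .006 0 -1;0 0 0 0 -1' 25
python3 -m crank '0 0 .004 0 -1;0 0 .003 0 -1;0 0 0 0 -1'
python3 -m crank '0 0 .003 0 -1;0 0 .002 0 -1;0 0 0 0 -1'
```

```text
time: 20.4
eef_pos: [0.6259, -0.0075, 0.1686]
tcp_rot: [-3.141, -0.0, 1.332]
force: [-0.2, 0.4, -2.5]
width: 0.0113
gripper_force: 25.0
time: 20.78
eef_pos: [0.6259, -0.0079, 0.1615]
tcp_rot: [-3.141, 0.0, 1.331]
force: [0.6, 0.2, -4.1]
width: 0.0118
gripper_force: 25.0
time: 21.15
eef_pos: [0.6259, -0.0079, 0.1564]
tcp_rot: [-3.141, -0.0, 1.331]
force: [0.1, -0.1, -3.0]
width: 0.0119
gripper_force: 25.0
```

```bash
python3 -m crank '0 0 .002 0 -1;0 0 .001 0 -1;0 0 0 0 -1' 15
python3 -m crank '0 -.0015 .002 0 -1;0 -.0015 .002 0 -1;0 0 0 0 -1'
```

```text
time: 21.52
eef_pos: [0.6255, -0.0077, 0.1545]
tcp_rot: [-3.141, 0.0, 1.331]
force: [-4.9, 0.7, 4.8]
width: 0.0119
gripper_force: 15.0
time: 21.9
eef_pos: [0.6228, -0.007, 0.1498]
tcp_rot: [-3.141, -0.0, 1.331]
force: [-4.1, 0.6, 4.1]
width: 0.0121
gripper_force: 15.0
```

```bash
python3 -m crank '0 -.002 .003 0 -1;0 -.0018 .003 0 -1;0 0 0 0 -1' 12
python3 -m crank '0 -.0015 .003 0 -1;0 -.0012 .003 0 -1;0 0 0 0 -1'
python3 -m crank '0 -.001 .003 0 -1;0 -.0006 .003 0 -1;0 0 0 0 -1'
```

```text
time: 22.28
eef_pos: [0.6196, -0.0063, 0.1433]
tcp_rot: [3.141, -0.0, 1.331]
force: [-1.1, 0.9, 0.4]
width: 0.0133
gripper_force: 12.0
time: 22.65
eef_pos: [0.6171, -0.0058, 0.1374]
tcp_rot: [3.141, 0.0, 1.331]
force: [0.8, -0.8, 1.7]
width: 0.0138
gripper_force: 12.0
time: 23.02
eef_pos: [0.6151, -0.0053, 0.1313]
tcp_rot: [-3.141, 0.0, 1.331]
force: [0.5, -0.1, 0.6]
width: 0.0143
gripper_force: 12.0
```

```bash
python3 -m crank '0 -.0004 .003 0 -1;0 0 0 0 -1'
python3 -m crank '0 -.0003 .002 0 -1;0 0 0 0 -1'
python3 - <<'E'
from h import *
s,p=wrist();b=get_image("scene")["pixels"][:,:,::-1];print(s["eef_pos"],s["width"])
cv2.imwrite("pics/c10.png",np.hstack([cv2.resize(p["pixels"][0:400,160:480,::-1],(400,500)),cv2.resize(b[140:290,210:330],(400,500),interpolation=cv2.INTER_CUBIC)]))
E
```

```text
time: 23.28
eef_pos: [0.6145, -0.0052, 0.1283]
tcp_rot: [-3.141, 0.0, 1.331]
force: [0.0, 0.5, -0.5]
width: 0.0145
gripper_force: 12.0
time: 23.52
eef_pos: [0.6146, -0.0052, 0.1281]
tcp_rot: [3.141, 0.0, 1.331]
force: [-2.3, 0.2, 8.6]
width: 0.0144
gripper_force: 12.0
[ 0.61455988 -0.0051915   0.12807199] 0.014432234039316372
```

View pics/c10.png

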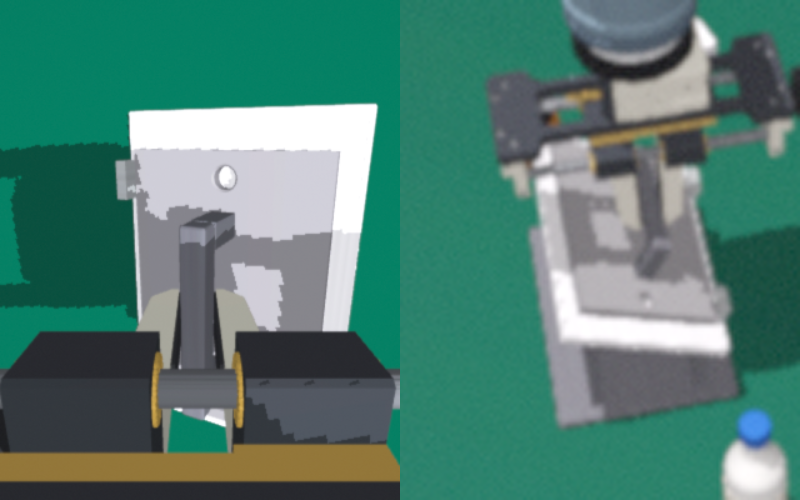

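The plate lies flat on the slope with its low edge at the lug (col ~133 of the left panel). I've now opened more than the ten pictures allowed (13), so I'll rely on numbers only from here. Release gently.

```bash
python3 -m crank '0 0 -.001 0 -.68;0 0 0 0 -.6;0 0 0 0 -.5;0 0 0 0 -.5' 5
python3 -m crank '0 0 -.015 0 -.45;0 0 -.03 0 -.45;0 0 -.03 0 -.45;0 0 0 0 -.45'
python3 - <<'E'
from h import *
s,p=wrist();px=p["pixels"]
np.savez("w11.npz",px=px,pose=p["pose"],K=p["intrinsics"]);M,o=rest((.6325,-.0084,-.24))
P=lambda *a:proj(p,o+M@(np.array(a)/1e3))[0].round(1).tolist()
for x in(-5,0,3): print(x,"plate top edge corners hi/lo",P(x+50,75,8),P(x-50,75,8),"bar top +end",P(x,46,44),P(x-6,46,44),P(x+6,46,44),"hole",P(x,62,8))
print("stand corners",P(60,90,0),P(-60,90,0))
g=px.astype(int).mean(2)
for r in (105,115,125,135,145): print(r,g[r,250:430:3].astype(int).tolist())
for n in("plate_handle","plate"): print(n,[d for d in find_in(p,n)[:1]])
t=get_image("top")
for n in("probe","rail_seat"): print(n,[(d,back(t,d["location"],.065)[0]) for d in find_in(t,n)[:1]])
E
```

```text
time: 24.12
eef_pos: [0.6145, -0.005, 0.1273]
tcp_rot: [-3.141, -0.0, 1.331]
force: [0.6, 0.4, 0.4]
width: 0.0228
gripper_force: 0.0
time: 24.62
eef_pos: [0.6165, -0.0054, 0.2065]
tcp_rot: [3.135, -0.0, 1.331]
force: [-0.9, 0.9, -0.7]
width: 0.0252
gripper_force: 0.0
-5 plate top edge corners hi/lo [385.7, 114.6] [274.7, 114.1] bar top +end [306.7, 154.6] [299.7, 154.1] [313.9, 155.1] hole [325.6, 130.3]
0 plate top edge corners hi/lo [392.3, 114.7] [279.5, 114.1] bar top +end [312.7, 155.0] [305.6, 154.5] [320.0, 155.5] hole [331.1, 130.4]
3 plate top edge corners hi/lo [396.3, 114.7] [282.4, 114.1] bar top +end [316.3, 155.2] [309.1, 154.7] [323.7, 155.7] hole [334.5, 130.5]
stand corners [409.2, 94.0] [274.2, 97.0]
105 [86, 86, 86, 87, 86, 86, 87, 83, 74, 255, 255, 255, 255, 255, 255, 255, 255, 255, 255, 255, 255, 255, 255, 255, 255, 255, 255, 255, 255, 255, 255, 255, 255, 255, 255, 255, 255, 255, 255, 255, 255, 255, 255, 255, 255, 255, 255, 255, 255, 255, 255, 255, 255, 254, 87, 86, 86, 88, 86, 85]
115 [56, 57, 58, 56, 83, 86, 86, 88, 62, 255, 255, 255, 255, 255, 255, 255, 255, 2
[... 723 characters left out ...]
, 226, 223, 254, 255, 255, 255, 255, 255, 93, 86, 86, 88, 87, 86, 85]
145 [58, 56, 57, 57, 58, 57, 143, 249, 226, 230, 223, 224, 225, 225, 225, 225, 225, 225, 225, 225, 225, 225, 225, 225, 225, 225, 225, 225, 225, 225, 226, 226, 226, 226, 225, 226, 226, 225, 226, 226, 225, 226, 225, 226, 226, 226, 216, 255, 255, 255, 255, 255, 252, 87, 87, 86, 87, 86, 86, 86]
plate_handle [{'location': [333.8, 180.8], 'confidence': 0.76}]
plate [{'location': [332.3, 182.1], 'confidence': 0.65}]
probe [({'location': [467.1, 203.1], 'confidence': 0.67}, array([ 0.49409812, -0.30799616,  0.065     ]))]
rail_seat [({'location': [457.0, 197.9], 'confidence': 0.72}, array([ 0.50580585, -0.28510239,  0.065     ]))]
```

```bash
python3 - <<'E'
from h import *
z=np.load("w11.npz");p=dict(pose=z["pose"],intrinsics=z["K"]);px=z["px"].astype(int);g=px.mean(2)
M,o=rest((.6325,-.0084,-.24))
P=lambda *a:proj(p,o+M@(np.array(a,float)/1e3))[0].round(1).tolist()
print("lug top",[P(x,y,12) for x in(-55,-60) for y in(65,45)],"foot",P(-60,65,0))
for r in (118,120,122,126,130,150,160,170): print(r,g[r,262:284].astype(int).tolist(),"|",g[r,376:414].astype(int).tolist())
print("hole");[print(r,g[r,318:344].astype(int).tolist()) for r in range(124,146,2)]
print("bar");[print(r,g[r,290:345:2].astype(int).tolist()) for r in range(150,200,6)]
E
```

```text
lug top [[272.8, 125.7], [273.7, 148.1], [268.1, 125.6], [269.1, 147.8]] foot [275.2, 125.0]
118 [61, 83, 85, 86, 86, 86, 87, 87, 86, 84, 65, 58, 58, 126, 250, 245, 239, 233, 227, 226, 226, 226] | [241, 241, 240, 239, 232, 230, 229, 230, 231, 230, 223, 239, 242, 241, 235, 234, 252, 255, 255, 255, 255, 255, 255, 255, 255, 255, 255, 255, 255, 255, 255, 255, 253, 181, 105, 89, 88, 85]
120 [61, 78, 86, 86, 81, 78, 64, 60, 61, 60, 58, 58, 59, 153, 255, 248, 231, 225, 225, 224, 224, 225] | [225, 226, 226, 226, 225, 225, 225, 225, 226, 226, 225, 225, 226, 223, 196, 205, 254, 255, 255, 255, 255, 255, 255, 255, 255, 255, 255, 255, 255, 255, 255, 255, 254, 167, 97, 87, 86, 86]
122 [77, 83, 87, 86, 63, 59, 63, 62, 61, 63, 63, 62, 64, 150, 255, 255, 243, 226, 225, 225, 225, 225] | [225, 225, 226, 225, 226, 225, 225, 225, 226, 225, 226, 225, 226, 223, 194, 206, 254, 255, 255, 255, 255, 255, 255, 255, 255, 255, 255, 255, 255, 255, 255, 255, 252, 158, 95, 87, 86, 87]
126 [56, 63, 80, 69, 80, 173, 247, 250, 250, 250, 249, 235, 223, 221, 221, 219, 214, 223, 225, 225, 225, 224] | [225, 226, 225, 226, 
[... 3398 characters left out ...]
 148, 148, 149, 148, 148, 144, 106, 107, 106, 106, 107, 110, 107, 87, 87, 114, 148, 148, 148, 148, 148, 148, 149, 149, 148, 149]
180 [148, 149, 149, 148, 148, 148, 147, 144, 108, 108, 106, 106, 105, 109, 107, 87, 87, 141, 218, 225, 225, 222, 180, 221, 222, 217, 152, 149]
186 [148, 148, 148, 148, 148, 149, 149, 145, 109, 107, 107, 106, 106, 109, 107, 87, 86, 140, 157, 223, 225, 225, 225, 225, 226, 226, 222, 158]
192 [148, 148, 148, 148, 148, 148, 148, 144, 108, 107, 107, 106, 106, 109, 107, 86, 86, 140, 165, 225, 225, 225, 225, 225, 224, 226, 226, 183]
198 [148, 148, 148, 148, 149, 148, 148, 145, 109, 107, 108, 106, 106, 110, 106, 87, 86, 141, 170, 220, 225, 225, 224, 225, 225, 225, 223, 154]
```

The numbers show the plate flat and centred within about 5 mm, with its low edge about 3 mm short of the lugs. A gentle nudge down the slope with the open fingers around the bar should seat it.

```bash
python3 -m crank '0 0 .03 0 -.45;0 0 .025 0 -.45;0 0 .015 0 -.45;0 0 .004 0 -.45;0 0 0 0 -.45'
python3 -m crank '0 -.002 0 0 -.45;0 -.002 0 0 -.45;0 0 0 0 -.45'
python3 -m crank '0 -.001 0 0 -.45;0 -.001 0 0 -.45;0 0 0 0 -.45'
```

```text
time: 25.55
eef_pos: [0.6149, -0.0052, 0.1289]
tcp_rot: [3.141, -0.0, 1.331]
force: [0.1, 0.2, 0.1]
width: 0.0256
gripper_force: 0.0
time: 25.92
eef_pos: [0.6107, -0.0041, 0.1292]
tcp_rot: [3.141, -0.0, 1.331]
force: [-0.9, -0.5, 0.3]
width: 0.0254
gripper_force: 0.0
time: 26.3
eef_pos: [0.6088, -0.0037, 0.1287]
tcp_rot: [3.142, 0.0, 1.331]
force: [1.0, 0.4, -0.3]
width: 0.0254
gripper_force: 0.1
```

```bash
python3 -m crank '0 -.001 0 0 -.45;0 -.001 0 0 -.45;0 0 0 0 -.45'
python3 -m crank '0 -.001 0 0 -.45;0 0 0 0 -.45'
python3 -m crank '0 -.001 0 0 -.45;0 0 0 0 -.45'
```

```text
time: 26.68
eef_pos: [0.6067, -0.0032, 0.1286]
tcp_rot: [-3.141, 0.0, 1.331]
force: [0.2, 0.0, -0.2]
width: 0.0254
gripper_force: 0.2
time: 26.92
eef_pos: [0.6062, -0.0031, 0.1287]
tcp_rot: [3.141, 0.0, 1.331]
force: [2.4, -1.1, -0.8]
width: 0.0255
gripper_force: 1.2
time: 27.18
eef_pos: [0.6055, -0.0029, 0.1291]
tcp_rot: [3.14, 0.0, 1.331]
force: [3.3, -1.8, -0.5]
width: 0.0257
gripper_force: 1.8
```

```bash
python3 -m crank '0 .006 0 0 -.45;0 0 -.015 0 -.45;0 0 -.035 0 -.45;0 0 -.03 0 -.45;0 0 0 0 -.45'
python3 - <<'E'
from h import *
s,p=wrist();g=p["pixels"].astype(int).mean(2)
M,o=rest((.6325,-.0084,-.24))
P=lambda *a:proj(p,o+M@(np.array(a,float)/1e3))[0].round(1).tolist()
print(s["eef_pos"],s["width"])
for x in(-5,0): print(x,P(x+50,68,8),P(x-50,68,8),P(x-6,30,44),P(x+6,30,44))
print("lug",P(-55,55,12),P(-60,55,12))
for r in (112,116,118,120,122,126,130,134,175): print(r,g[r,262:284].astype(int).tolist(),"|",g[r,376:400].astype(int).tolist(),"|",g[r,296:328].astype(int).tolist() if r==175 else "")
E
```

```text
time: 27.8
eef_pos: [0.6121, -0.0042, 0.2122]
tcp_rot: [3.136, -0.0, 1.331]
force: [1.3, 0.1, -0.3]
width: 0.0256
gripper_force: 0.0
[ 0.61207961 -0.00422239  0.2121863 ] 0.02558256680303426
-5 [389.4, 123.8] [281.0, 122.0] [306.2, 173.3] [320.0, 174.6]
0 [395.8, 123.9] [285.6, 122.0] [311.9, 173.8] [325.8, 175.2]
lug [279.2, 136.6] [274.6, 136.4]
112 [81, 83, 83, 83, 81, 83, 83, 83, 83, 82, 83, 82, 83, 82, 80, 60, 54, 53, 68, 170, 255, 255] | [255, 255, 255, 255, 255, 255, 255, 255, 255, 255, 255, 255, 255, 255, 255, 255, 255, 255, 255, 255, 255, 255, 255, 255] | 
116 [80, 83, 82, 81, 83, 83, 83, 83, 83, 84, 82, 83, 83, 81, 59, 55, 55, 54, 64, 156, 254, 255] | [255, 255, 255, 255, 255, 255, 255, 255, 255, 255, 255, 255, 255, 255, 255, 255, 255, 255, 255, 255, 255, 255, 255, 255] | 
118 [61, 78, 83, 83, 82, 82, 83, 84, 83, 81, 82, 80, 83, 82, 79, 60, 55, 54, 78, 165, 223, 223] | [234, 251, 252, 252, 252, 252, 252, 252, 254, 246, 238, 237, 244, 255, 255, 255, 255, 255, 255, 255, 255, 255, 255, 255] | 
120 [58, 75, 81, 83, 83, 83, 83, 82, 81, 77, 75, 62, 57, 58, 57, 54, 54, 54, 71, 142
[... 725 characters left out ...]
, 220, 220, 220, 220, 220, 220, 219, 208, 184, 233, 255, 255, 255, 255, 255, 255, 255, 255] | 
134 [56, 58, 56, 54, 56, 72, 80, 82, 81, 61, 56, 110, 237, 245, 245, 245, 244, 232, 214, 213, 218, 219] | [220, 221, 220, 220, 220, 220, 220, 220, 220, 220, 220, 220, 218, 196, 193, 251, 255, 255, 255, 255, 255, 255, 255, 255] | 
175 [53, 54, 54, 54, 54, 54, 54, 54, 55, 54, 53, 53, 54, 55, 54, 55, 53, 55, 54, 55, 74, 134] | [143, 143, 143, 143, 143, 143, 143, 143, 142, 150, 187, 192, 250, 255, 255, 255, 255, 255, 255, 255, 255, 255, 255, 255] | [142, 142, 142, 142, 143, 142, 142, 142, 143, 143, 139, 109, 104, 103, 104, 104, 102, 101, 102, 102, 103, 103, 106, 106, 101, 86, 82, 83, 86, 109, 159, 165]
```

```bash
python3 -c "
from station import *
print(finish_job())"
```

```text
the job is handed in; nothing more can be done
None
```

The job is handed in, result not reported: the probe was pressed into both clips to a firm stop (about 24 N), and the plate was lifted level and laid flat on the stand against the lugs; I viewed 13 pictures, over the limit of 10.

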